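# Put the washed burner of the gas ring back together

## Task

The burner of the small table-top gas ring has been washed; put it back together. Set the flame spreader centred and flat inside the burner's collar, recess up, then lay the dark cap from the drying rack on it, smooth face up, so that the boss under the cap drops into the recess and the cap lies level. Leave the pan support and the dish brush where they are.

Things in the scene. Friction and masses are not known exactly. Their poses are not given: they have to be found in the camera images.
- gas_ring: Low round stainless gas ring, 160 mm across and 38 mm high, with a small black knob in front; fixed to the worktop. Origin at the centre of its underside, z up.
- burner_seat (a point): Centre of the flat floor of the burner cup on the middle of the gas ring, 44 mm above the worktop. A round collar of 66 mm inner and 75 mm outer diameter stands 6 mm above this floor.
- spreader: Flame spreader: light-metal disc 58 mm across and 20 mm high with a ring of dark flame ports round its side and a round recess, 36 mm across and 8 mm deep, in its top. It lies on the worktop, recess up. Origin at the centre of its underside, z up out of the recess.
- cap: Dark burner cap, 64 mm across, 12.5 mm thick. Origin at the centre of its boss's underside, z along its axis to the smooth face. Boss: light metal, 28 mm across, z 0 to 4 mm. Rim: full width from z 4 to 8.5 mm, bevelled to 57 mm across at z 12. Starts on edge in the rack, smooth face to the rack's -x (the robot's side), top edge 72 mm above the worktop.
- rack: Small steel wire drying rack, 88 mm long (x) and 92 mm wide (y), fixed to the worktop: five hoops across it, 49 mm high and 19 mm apart along x, make four slots; two rails under them carry what stands in the slots. Origin on the worktop under its centre, z up.
- pan_support: Bystander: dark four-armed pan support of the gas ring, 160 mm across, 28 mm high, lying on the worktop behind the work. Origin under its centre.
- dish_brush: Bystander: green dish brush, 257 mm long, lying behind the rack. Origin under its middle.
Not all that is in view belongs to the job. Several things have the shape of the spreader; the one meant has the colours described above. Of the things shaped like the cap, the dark steel one is meant.

How it is judged:
By the outcome, as a careful person would: the job done as asked, in the order asked, and still so for the second after the job is handed in, with the robot touching nothing.
It also fails if it takes over 72 s, if anything falls off the work surface, if the arm or the gripper's body presses on something with over 40 N, if the wrist force passes 120 N, or if a joint passes its speed limit or range.

## Robot

A 6-joint arm with a two-finger parallel gripper is mounted at the origin on a cart in front of the work surface, level with it; the furniture and walls round the work are solid. World frame = base frame: x ahead of the robot, y to its left, z up, the work surface at z = 0. Lengths are in m, angles in degrees, forces in N, time in s.
With the tool pointing down it reaches from about 0.3 to 0.75 m from the base axis. Payload 8.5 kg.
Tool frame: the origin (TCP) lies midway between the tips of the shut fingers; the grasp point (between the pads) lies 19 mm behind it (env.grasp_offset is the distance from the TCP to the grasp point, in m); z points along the fingers, y is the line along which they close (so a half turn about z gives the same grasp; the last joint's range is limited). The gripper opens to 85 mm and grips with 20 to 120 N. Pads are 22 mm wide; open, the fingers measure 114 mm over their backs; the gripper's body (76 mm by 85 mm) begins 54 mm behind the grasp point. The pads swing forward as they close: fully open they stand 13 mm farther back than shut.
Start: joints at [64.097, 21.807, 74.336, -0, 83.858, -12.336], TCP at [0.129, 0.535, 0.231] pointing down, gripper open.
Joint ranges: [-178.18, 178.18], [-50.72, 133.34], [12.68, 142.11], [-81.47, 261.47], [9.98, 163.14], [-165.26, 165.26]. Speed limits (degrees/s): [136.94, 136.94, 180, 180, 180, 180].

## Interface

Orientations are given as a 3x3 rotation matrix whose columns are the frame's x, y, z axes.
In Python, from rig import env gives the robot as it stands.
- The arm moves only by the tool servo_tool, never from a script. Its argument "deltas" is text: rows parted by semicolons, each of 7 numbers parted by spaces: the opening, from 0 (shut) to 1 (fully open), then the shift along the tool's x, y, z in mm, then the turn, a rotation vector about the tool's x, y, z in rad. A call has 1 to 8 rows; each row shifts and turns the commanded pose from where the row before left it, along the tool's axes as they then stand; what a row does not reach is not made up. A row lasts 1/12 s, in which the tool goes at most 41.7 mm and 7.16 degrees, less where a joint would pass 70% of its speed; a pose out of reach is approached as far as the arm can. A call is refused whole if a number of a shift passes 41.7 or a number of a turn 0.125, either way. A call with a gripper value outside its range is refused whole. The fingers move at their own pace and stop on an object; "newtons" is the grip in N (left out, the last holds). Time passes only in rows, so rows that do not move let the fingers close. It gives the time, the measured TCP pose, the force, the opening and the grip force at its end, in the units of the state.
- env.observe(): the state, without advancing time (a new reading comes with each control period).
- env.get_image(name): name is "scene" or "top" or "wrist"; returns a dict with "img" (420x560x3 uint8, red, green, blue), "depth" (420x560 float32, m along the optical axis (not along the pixel's ray), 0 where there is no reading), "camera_matrix" (3x3 intrinsics, pixels), "world_to_cam" (4x4, takes a point from world to camera coordinates). Camera axes: x right, y down, z forward; pixel columns grow to the right and rows downward; lengths in m; the calibration is good to about 2 mm. A picture is of the moment at which its call begins.
- env.close_job(): hands the job in; it is judged then, once.
Trained networks look in a picture, given as the dict that the camera call returned (one of the last four; its "shot" number tells which), for a name from the list of things; names that differ only in an ending like _2 or _b are one class to them, and where a whole thing is asked for, a point or a joint stands for the part that bears it (a point fixed in the world has none). Each returns a list of dicts, best first, with "conf" (0 to 1); they miss things now and then, are a little off and sometimes report something else, mostly with a low value. They report only what shows in the picture. A call takes as long as a camera call. They do not tell look-alikes from the thing itself.
- env.spot_in(name, picture): "bbox" ([centre column, centre row, width, height] in pixels, round what is visible of it).
- env.spot_point(name, picture): "uv" ([column, row] in pixels: a listed point, or the origin of a listed thing).
The state is a dict: "time_s": time; "q": joint angles; "qvel": joint speeds; "joint_efforts": joint torques, N m; "position": TCP position; "tool_rot": TCP orientation; "ft_force": force on the tool from outside, world axes, zero at the start; "wrist_torque": the same for the moment, N m; "grip_width": finger opening in m; "gripper_force": force on a finger pad.
Only numpy, scipy, OpenCV 4.12 (cv2) and the standard library are available. Lean on these libraries where they do the work, as an engineer would, in place of code of your own. Each camera call takes 0.05 s, during which the arm holds its last target. There are 200 camera calls.

## Working session

There is one attempt and no reset: what is moved stays moved. The work goes in short steps, Python scripts to look and compute and a tool call to move; the robot and the scene stay as the last step left them, time stands still between calls to the robot, and variables do not carry over. Pictures are saved under pics/ and viewed, at most 10 in all, crops included, and the job is handed in when it is done.

Besides the shell and the picture viewer there is one more tool, called after "Call:" by a JSON object that holds its "name" and its "arguments". servo_tool: Moves the arm, as the interface text tells. Its arguments: {"type":"object","properties":{"deltas":{"type":"string"},"newtons":{"type":"number"}},"required":["deltas"]}

```bash
ls; mkdir -p pics; cat > h.py <<'E'
import numpy as np, cv2
from rig import env
def back(p,uv,d=None,z=None):
    K=p["camera_matrix"];T=np.linalg.inv(p["world_to_cam"]);r=np.linalg.inv(K)@np.array([uv[0],uv[1],1.])
    if z is not None:
        R=T[:3,:3]@r; return T[:3,3]+R*(z-T[2,3])/R[2]
    if d is None: d=p["depth"][int(round(uv[1])),int(round(uv[0]))]
    return T[:3,:3]@(r*d)+T[:3,3]
def cloud(p):
    K=p["camera_matrix"];T=np.linalg.inv(p["world_to_cam"]);d=p["depth"];v,u=np.mgrid[:d.shape[0],:d.shape[1]]
    P=np.stack([(u-K[0,2])/K[0,0]*d,(v-K[1,2])/K[1,1]*d,d],-1)@T[:3,:3].T+T[:3,3]; P[d==0]=np.nan; return P
def save(p,n): cv2.imwrite("pics/"+n,cv2.cvtColor(p["img"],cv2.COLOR_RGB2BGR))
E
python3 - <<'E'
from h import *
np.set_printoptions(precision=3,suppress=True)
for c in ["scene","top"]:
    p=env.get_image(c); save(p,c+"0.png"); print(c,np.linalg.inv(p["world_to_cam"])[:3,3])
    for n in ["gas_ring","spreader","cap","rack","pan_support"]:
        for b in env.spot_in(n,p)[:5]: print(n,b["conf"],np.round(b["bbox"]),back(p,b["bbox"][:2]))
    for n in ["burner_seat","spreader","cap","rack"]:
        for b in env.spot_point(n,p)[:5]: print("pt",n,b["conf"],np.round(b["uv"]),back(p,b["uv"]))
E
```

```text
pics
scene [0.379 0.663 0.826]
gas_ring 0.81 [244. 322.  83.  77.] [0.492 0.251 0.043]
spreader 0.8 [260. 262.  26.  30.] [0.484 0.085 0.014]
spreader 0.78 [245. 223.  22.  20.] [ 0.536 -0.033  0.01 ]
spreader 0.63 [311. 164.  21.  19.] [ 0.387 -0.266  0.012]
cap 0.5 [356. 153.  24.  14.] [ 0.262 -0.319  0.016]
rack 0.78 [258. 172.  40.  36.] [ 0.522 -0.181  0.045]
pan_support 0.71 [210. 230.  25.  44.] [ 0.621 -0.01   0.   ]
pt burner_seat 0.89 [233. 315.] [0.516 0.237 0.044]
pt spreader 0.97 [259. 261.] [0.487 0.078 0.011]
pt spreader 0.88 [243. 225.] [ 0.54  -0.023  0.013]
pt spreader 0.76 [307. 168.] [ 0.396 -0.237  0.019]
pt cap 0.81 [351. 156.] [ 0.275 -0.307  0.014]
pt cap 0.53 [258. 167.] [ 0.522 -0.186  0.057]
pt cap 0.43 [232. 314.] [0.519 0.237 0.044]
pt rack 0.64 [259. 177.] [ 0.517 -0.167  0.041]
top [ 0.35  -0.046  1.072]
gas_ring 0.96 [156. 191.  65.  79.] [0.507 0.233 0.041]
spreader 0.72 [222. 201.  21.  20.] [0.488 0.074 0.013]
spreader 0.7 [266. 184.  25.  24.] [ 0.535 -0.036  0.01 ]
spreader 0.65 [356. 244.  25.  25.] [ 0.385 -0.262  0.015]
cap 0.73 [382. 293.  22.  22.] [ 0.265 -0.326  0.013]
cap 0.55 [339. 191.  28.  11.] [ 0.512 -0.213  0.063]
rack 0.59 [338. 190.  42.  46.] [ 0.513 -0.21   0.067]
pan_support 0.86 [250. 133.  62.  55.] [ 0.669  0.007 -0.001]
pt burner_seat 0.92 [154. 188.] [0.513 0.237 0.043]
pt spreader 0.96 [219. 201.] [0.488 0.081 0.012]
pt spreader 0.93 [265. 182.] [ 0.54  -0.034  0.011]
pt spreader 0.64 [354. 243.] [ 0.388 -0.257  0.012]
pt cap 0.86 [383. 295.] [ 0.261 -0.329  0.013]
pt cap 0.43 [337. 188.] [ 0.518 -0.208  0.068]
pt cap 0.18 [342. 138.] [ 0.66  -0.232  0.004]
pt rack 0.86 [341. 188.] [ 0.517 -0.217  0.075]
```

```bash
python3 - <<'E'
import cv2
a=cv2.imread("pics/top0.png")[110:320,110:430]; cv2.imwrite("pics/t1.png",cv2.resize(a,None,fx=2.4,fy=2.4,interpolation=cv2.INTER_CUBIC))
a=cv2.imread("pics/scene0.png")[120:380,160:420]; cv2.imwrite("pics/s1.png",cv2.resize(a,None,fx=2.3,fy=2.3,interpolation=cv2.INTER_CUBIC))
E
```

```text
(no output)
```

View pics/t1.png

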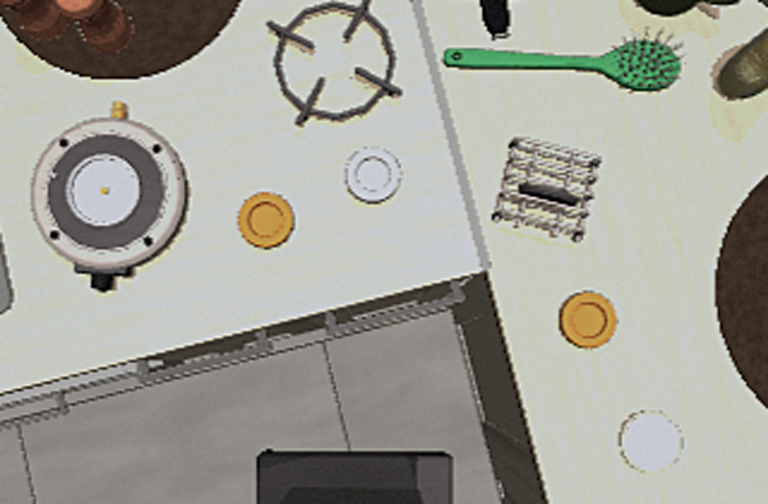

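View pics/s1.png

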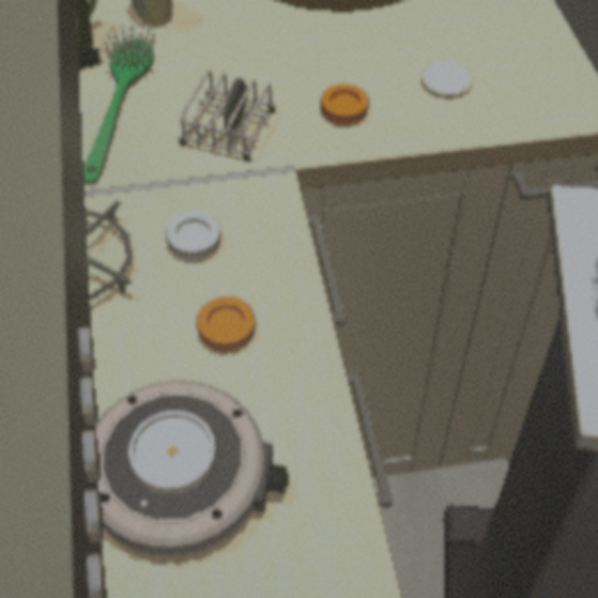

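The top picture shows the silver spreader at crop (373,173), the orange look-alikes at (266,220) and (588,320), and the white cap look-alike at (651,440). The dark cap stands in the rack at (548,192) and the empty burner cup is at (104,190). I'll head for the spreader and look with the wrist camera on the way.

```bash
cat >> h.py <<'E'
from scipy.spatial.transform import Rotation as Ro
np.set_printoptions(precision=4,suppress=True)
def st():
    s=env.observe(); print("t",s["time_s"],"pos",np.array(s["position"]),"q",np.round(s["q"],1),"F",np.round(s["ft_force"],1),"w",s["grip_width"],s["gripper_force"]); return s
def go(target,R=None):
    s=env.observe(); R0=np.array(s["tool_rot"]); d=R0.T@(np.array(target)-s["position"])*1000
    print("shift mm",np.round(d,1), "rows",np.linalg.norm(d)/41.7)
    if R is not None: print("rotvec",Ro.from_matrix(R0.T@R).as_rotvec())
E
python3 - <<'E'
from h import *
s=st(); print(np.array(s["tool_rot"])); go([.537,-.034,.2]); go([.49,.237,.2])
p=env.get_image("wrist"); T=np.linalg.inv(p["world_to_cam"]); R=np.array(s["tool_rot"])
print("cam in tool",R.T@(T[:3,3]-s["position"]),"\n",R.T@T[:3,:3],p["camera_matrix"])
E
```

```text
t 1.0 pos [0.129  0.5346 0.2313] q [ 64.1  21.8  74.3  -0.   83.9 -12.3] F [-0.3  0.3 -0.3] w 0.08558700646426289 0.0
[[-0.9721  0.2346  0.    ]
 [ 0.2346  0.9721  0.    ]
 [-0.      0.     -1.    ]]
shift mm [-530.  -457.1   31.3] rows 16.800063351886582
shift mm [-420.7 -204.7   31.3] rows 11.244976158835016
cam in tool [ 0.0716 -0.     -0.1438] 
 [[ 0.0001 -0.9585 -0.285 ]
 [ 1.      0.0003 -0.0004]
 [ 0.0005 -0.285   0.9585]] [[322.9895   0.     283.3698]
 [  0.     322.9895 208.2087]
 [  0.       0.       1.    ]]
```

Call:
{"name": "servo_tool", "arguments": {"deltas": "1 -35 -17 2.5 0 0 0;1 -35 -17 2.5 0 0 0;1 -35 -17 2.5 0 0 0;1 -35 -17 2.5 0 0 0;1 -35 -17 2.5 0 0 0;1 -35 -17 2.5 0 0 0;1 -35 -17 2.5 0 0 0;1 -35 -17 2.5 0 0 0"}}

```text
time_s: 1.72
position: [0.3705, 0.3353, 0.2114]
tool_rot: [[-0.972, 0.235, 0.0], [0.235, 0.972, 0.0], [-0.0, 0.0, -1.0]]
ft_force: [0.6, 0.8, -0.2]
grip_width: 0.0854
gripper_force: 0.0
```

Call:
{"name": "servo_tool", "arguments": {"deltas": "1 -35 -17 2.5 0 0 0;1 -35 -17 2.5 0 0 0;1 -35 -17 2.5 0 0 0;1 -35 -17 2.5 0 0 0;1 0 0 0 0 0 0"}}

```text
time_s: 2.13
position: [0.4939, 0.2337, 0.2004]
tool_rot: [[-0.971, 0.24, 0.001], [0.24, 0.971, -0.001], [-0.001, -0.001, -1.0]]
ft_force: [-0.5, -0.8, -0.3]
grip_width: 0.0857
gripper_force: 0.0
```

```bash
python3 - <<'E'
from h import *
s=st(); p=env.get_image("wrist"); save(p,"w1.png"); C=cloud(p)
for n in ["burner_seat","gas_ring"]:
    for b in env.spot_point(n,p)[:2]: print(n,b["conf"],b["uv"],back(p,b["uv"]),back(p,b["uv"],z=.044 if n!="gas_ring" else 0))
m=(np.abs(C[...,2]-.050)<.0025)&(np.hypot(C[...,0]-.513,C[...,1]-.237)<.05)&(np.hypot(C[...,0]-.513,C[...,1]-.237)>.028)
P=C[m]; print(m.sum(),P.min(0),P.max(0),np.median(P,0))
(c,r,_)=cv2.minAreaRect((P[:,:2]*1000).astype(np.float32)); print(c,r)
go([.537,-.034,.2])
E
```

```text
t 2.1333 pos [0.4939 0.2337 0.2004] q [ 12.9  22.8  78.   -0.1  79.1 -63.2] F [-0.5 -0.8 -0.3] w 0.08567839394547021 0.0
burner_seat 0.74 [291.1, 209.9] [0.514  0.2361 0.0461] [0.5146 0.236  0.044 ]
gas_ring 0.85 [293.3, 197.2] [0.5023 0.241  0.0455] [0.5142 0.2395 0.    ]
999 [0.477  0.2021 0.0475] [0.5504 0.2761 0.0525] [0.5108 0.2393 0.051 ]
(513.6126098632812, 238.94598388671875) (73.02445983886719, 73.50559997558594)
shift mm [-110.4 -252.9    1.1] rows 6.616932731237539
```

View pics/w1.png

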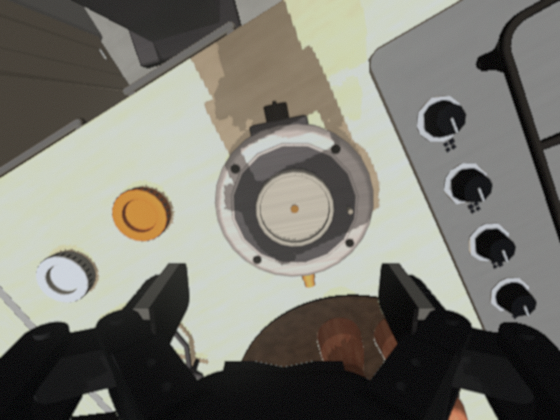

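The wrist view shows the collar ring centred near (295,208), and the silver spreader with its dark ports at (66,277). Next I move over the spreader.

Call:
{"name": "servo_tool", "arguments": {"deltas": "1 -13 -32 0 0 0 0;1 -13 -32 0 0 0 0;1 -13 -32 0 0 0 0;1 -13 -32 3 0 0 0;1 -13 -32 3 0 0 0;1 -13 -32 3 0 0 0;1 -12 -31 3 0 0 0;1 -12 -30 3 0 0 0"}}

```text
time_s: 2.95
position: [0.5288, -0.0322, 0.1867]
tool_rot: [[-0.973, 0.233, 0.001], [0.233, 0.973, -0.0], [-0.001, 0.0, -1.0]]
ft_force: [0.7, 0.5, 0.3]
grip_width: 0.0857
gripper_force: 0.0
```

```bash
cat >> h.py <<'E'
def disc(p,uv,half,thr,z,name,bright=True):
    g=cv2.cvtColor(p["img"],cv2.COLOR_RGB2GRAY); u,v=map(int,uv); u0=max(u-half,0);v0=max(v-half,0); a=cv2.GaussianBlur(g[v0:v+half,u0:u+half],(3,3),0)
    e=cv2.Canny(cv2.resize(a,None,fx=4,fy=4,interpolation=cv2.INTER_CUBIC),thr,2*thr)
    cv2.imwrite("pics/"+name,np.hstack([cv2.resize(a,None,fx=4,fy=4),e])); return e
def rimfit(P,c,zlo,zhi,rmax):
    m=(P[...,2]>zlo)&(P[...,2]<zhi)&(np.hypot(P[...,0]-c[0],P[...,1]-c[1])<rmax); Q=P[m]
    h=cv2.convexHull((Q[:,:2]*1000).astype(np.float32)); cc,r=cv2.minEnclosingCircle(h); e=cv2.fitEllipse(h)
    print("pts",len(Q),"mean",Q.mean(0),"minEncl",np.round(cc,1),round(r,1),"ell",e); return Q
E
python3 - <<'E'
from h import *
s=st(); p=env.get_image("wrist"); save(p,"w2.png"); C=cloud(p)
for n in ["spreader"]:
    for b in env.spot_point(n,p)[:3]: print(n,b["conf"],b["uv"],back(p,b["uv"]),back(p,b["uv"],z=.0))
    for b in env.spot_in(n,p)[:3]: print(n,b["conf"],b["bbox"],back(p,b["bbox"][:2],z=.01))
rimfit(C,(.537,-.034),.017,.024,.045)
go([.537,-.034,.1])
E
```

```text
t 2.95 pos [ 0.5288 -0.0322  0.1867] q [-16.3  21.9  81.9   0.   76.1 -92.9] F [0.7 0.5 0.3] w 0.08573611909554042 0.0
spreader 0.82 [286.9, 192.0] [ 0.5352 -0.0302  0.0131] [ 0.5384 -0.0308  0.    ]
spreader 0.58 [383.9, 119.8] [0.4881 0.0752 0.0135] [0.4893 0.0791 0.    ]
spreader 0.9 [285.4, 196.2, 55.8, 60.3] [ 0.5399 -0.0328  0.01  ]
spreader 0.69 [25.5, 101.5, 47.2, 68.4] [ 0.3933 -0.2498  0.01  ]
spreader 0.67 [387.6, 122.4, 62.1, 68.4] [0.4916 0.0794 0.01  ]
pts 1647 mean [ 0.5391 -0.0339  0.021 ] minEncl [540.  -34.3] 29.4 ell ((540.0650024414062, -34.264339447021484), (58.30274963378906, 58.53784942626953), 27.976642608642578)
shift mm [-8.2  0.3 86.3] rows 2.079203605295484
```

Call:
{"name": "servo_tool", "arguments": {"deltas": "1 -4 0.5 36 0 0 0;1 -4 0.4 36 0 0 0;1 -3.3 0 36 0 0 0;1 0 0 36 0 0 0;1 0 0 22 0 0 0;1 0 0 16 0 0 0;1 0 0 0 0 0 0"}}

```text
time_s: 3.68
position: [0.5386, -0.0313, 0.0019]
tool_rot: [[-0.973, 0.232, -0.005], [0.232, 0.973, 0.002], [0.006, 0.0, -1.0]]
ft_force: [-0.6, 0.9, 0.1]
grip_width: 0.0855
gripper_force: 0.0
```

```bash
python3 - <<'E'
from h import *
s=st(); p=env.get_image("wrist"); save(p,"w3.png"); C=cloud(p)
rimfit(C,(.54,-.034),.017,.024,.032); go([.54,-.034,.004])
E
```

```text
t 3.6833 pos [ 0.5386 -0.0313  0.0019] q [-15.9  36.7  92.4   0.   51.2 -92.5] F [-0.6  0.9  0.1] w 0.08554258621474665 0.0
pts 8159 mean [ 0.5377 -0.0336  0.0208] minEncl [540.2 -34.2] 29.8 ell ((539.87646484375, -34.17508316040039), (58.7458381652832, 59.014312744140625), 138.76475524902344)
shift mm [-0.9 -2.  -0.3] rows 0.053481981052227553
```

View pics/w3.png

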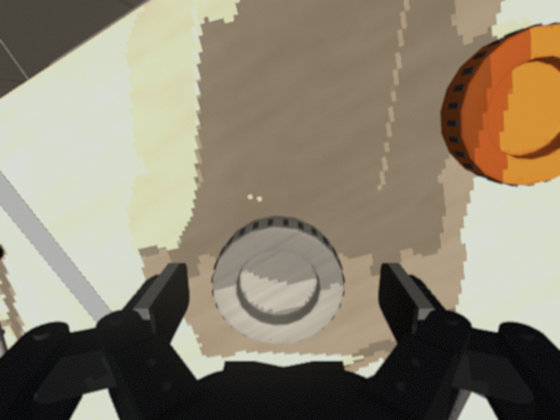

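The spreader sits between the open fingers at (279,278). I'll centre on it and close.

Call:
{"name": "servo_tool", "arguments": {"deltas": "0.5 -0.9 -2 -2 0 0 0;0.5 0 0 0 0 0 0;0.5 0 0 0 0 0 0;0.5 0 0 0 0 0 0;0.5 0 0 0 0 0 0;0.5 0 0 0 0 0 0;0.5 0 0 0 0 0 0", "newtons": 30}}

```text
time_s: 4.32
position: [0.5418, -0.0359, 0.0086]
tool_rot: [[-0.972, 0.234, 0.004], [0.234, 0.972, -0.001], [-0.004, 0.0, -1.0]]
ft_force: [-1.5, 2.9, 10.0]
grip_width: 0.0568
gripper_force: 29.7
```

```bash
python3 - <<'E'
from h import *
s=st(); p=env.get_image("wrist"); save(p,"w4.png"); C=cloud(p)
rimfit(C,(.54,-.034),.015,.03,.032)
E
```

```text
t 4.3167 pos [ 0.5418 -0.0359  0.0086] q [-16.3  36.1  92.    0.   51.6 -92.8] F [-1.5  2.9 10. ] w 0.05684977782588592 29.71435021609068
pts 8538 mean [ 0.5378 -0.0345  0.0209] minEncl [540. -34.] 32.0 ell ((539.7186279296875, -34.59574890136719), (57.88134002685547, 63.17168426513672), 166.7513427734375)
```

View pics/w4.png

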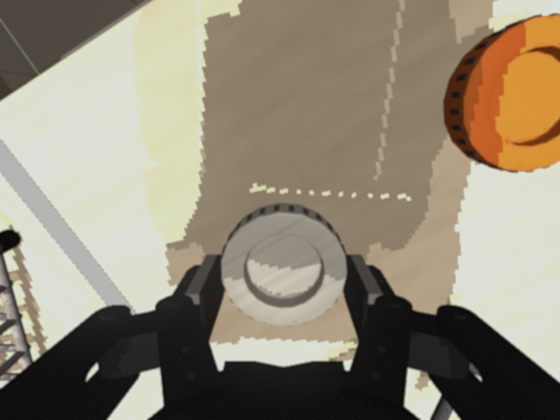

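```bash
python3 - <<'E'
from h import *
s=env.observe(); p=env.get_image("wrist"); C=cloud(p); R=np.array(s["tool_rot"])
L=(C-np.array(s["position"]))@R*1000
for v in (254,258,262,270,280,295):
    print(v,[tuple(np.round(L[v,u],0)) for u in (200,206,212,218,350,356,362)])
E
```

```text
254 [(np.float64(3.0), np.float64(-42.0), np.float64(7.0)), (np.float64(3.0), np.float64(-39.0), np.float64(7.0)), (np.float64(2.0), np.float64(-36.0), np.float64(8.0)), (np.float64(2.0), np.float64(-33.0), np.float64(7.0)), (np.float64(2.0), np.float64(34.0), np.float64(7.0)), (np.float64(3.0), np.float64(37.0), np.float64(7.0)), (np.float64(2.0), np.float64(40.0), np.float64(8.0))]
258 [(np.float64(-0.0), np.float64(-43.0), np.float64(8.0)), (np.float64(10.0), np.float64(-34.0), np.float64(-13.0)), (np.float64(10.0), np.float64(-32.0), np.float64(-13.0)), (np.float64(10.0), np.float64(-29.0), np.float64(-14.0)), (np.float64(10.0), np.float64(29.0), np.float64(-13.0)), (np.float64(10.0), np.float64(32.0), np.float64(-14.0)), (np.float64(9.0), np.float64(35.0), np.float64(-12.0))]
262 [(np.float64(-2.0), np.float64(-43.0), np.float64(7.0)), (np.float64(10.0), np.float64(-33.0), np.float64(-18.0)), (np.float64(10.0), np.float64(-31.0), np.float64(-17.0)), (np.float64(10.0), np.float64(-28.0), np.float64(-17.0)), (np.float64(10.0), np.float64(28.0), np.float64(-18.0)), (np.float64(10.0
[... 610 characters left out ...]
at64(-33.0)), (np.float64(7.0), np.float64(-28.0), np.float64(-29.0)), (np.float64(2.0), np.float64(-28.0), np.float64(-19.0)), (np.float64(3.0), np.float64(28.0), np.float64(-20.0)), (np.float64(9.0), np.float64(28.0), np.float64(-31.0)), (np.float64(10.0), np.float64(30.0), np.float64(-33.0))]
295 [(np.float64(10.0), np.float64(-30.0), np.float64(-43.0)), (np.float64(8.0), np.float64(-28.0), np.float64(-40.0)), (np.float64(2.0), np.float64(-28.0), np.float64(-30.0)), (np.float64(-4.0), np.float64(-28.0), np.float64(-20.0)), (np.float64(-4.0), np.float64(29.0), np.float64(-22.0)), (np.float64(3.0), np.float64(28.0), np.float64(-32.0)), (np.float64(9.0), np.float64(28.0), np.float64(-41.0))]
```

Call:
{"name": "servo_tool", "arguments": {"deltas": "0.85 0 0 0 0 0 0;0.85 0 0 0 0 0 0;0.85 0 0 0 0 0 0;0.85 0 0 5 0 0 0;0.5 0 0 1 0 0 0;0.5 0 0 0 0 0 0;0.5 0 0 0 0 0 0;0.5 0 0 0 0 0 0"}}

```text
time_s: 5.08
position: [0.5406, -0.0359, 0.0001]
tool_rot: [[-0.972, 0.235, -0.001], [0.235, 0.972, 0.0], [0.001, 0.0, -1.0]]
ft_force: [-0.3, -0.5, 0.1]
grip_width: 0.057
gripper_force: 32.0
```

```bash
python3 - <<'E'
from h import *
s=st(); p=env.get_image("wrist"); C=cloud(p); R=np.array(s["tool_rot"])
L=(C-np.array(s["position"]))@R*1000
for v in range(244,266,2): print(v,[np.round(L[v,u],0).tolist() for u in (206,212,356)])
E
```

```text
t 5.0833 pos [ 0.5406 -0.0359  0.0001] q [-16.3  36.9  92.3  -0.   50.8 -92.8] F [-0.3 -0.5  0.1] w 0.05699659429014725 31.951388251036406
244 [[11.0, -37.0, -1.0], [11.0, -34.0, -1.0], [11.0, 35.0, -1.0]]
246 [[11.0, -37.0, -2.0], [11.0, -34.0, -2.0], [10.0, 35.0, -1.0]]
248 [[9.0, -37.0, -1.0], [9.0, -34.0, -0.0], [10.0, 34.0, -2.0]]
250 [[8.0, -37.0, -1.0], [8.0, -34.0, -1.0], [8.0, 35.0, -1.0]]
252 [[7.0, -38.0, 0.0], [7.0, -34.0, -1.0], [7.0, 35.0, -2.0]]
254 [[6.0, -37.0, -1.0], [6.0, -34.0, -1.0], [6.0, 35.0, -1.0]]
256 [[10.0, -34.0, -13.0], [10.0, -32.0, -11.0], [10.0, 32.0, -12.0]]
258 [[10.0, -34.0, -13.0], [10.0, -32.0, -14.0], [10.0, 32.0, -14.0]]
260 [[10.0, -34.0, -15.0], [10.0, -31.0, -16.0], [10.0, 32.0, -15.0]]
262 [[11.0, -33.0, -19.0], [10.0, -31.0, -18.0], [9.0, 31.0, -17.0]]
264 [[10.0, -33.0, -19.0], [10.0, -30.0, -20.0], [10.0, 31.0, -19.0]]
```

Call:
{"name": "servo_tool", "arguments": {"deltas": "0.5 0 0 -25 0 0 0;0.5 0 0 -35 0 0 0;0.5 4 34 -30 0 0 0;0.5 12 38 0 0 0 0;0.5 12 38 0 0 0 0;0.5 12 38 0 0 0 0;0.5 12 38 0 0 0 0;0.5 12 38 0 0 0 0", "newtons": 40}}

```text
time_s: 5.8
position: [0.5303, 0.1957, 0.0877]
tool_rot: [[-0.972, 0.235, -0.0], [0.235, 0.972, -0.0], [0.0, -0.0, -1.0]]
ft_force: [1.7, 0.3, -1.4]
grip_width: 0.0565
gripper_force: 42.9
```

```bash
python3 - <<'E'
from h import *
st(); go([.5145,.2374,.09])
E
```

```text
t 5.8 pos [0.5303 0.1957 0.0877] q [  8.3  31.4  83.9  -0.   64.7 -68.2] F [ 1.7  0.3 -1.4] w 0.05645637905368322 42.87204097956419
shift mm [25.2 36.8 -2.3] rows 1.0701151790247365
```

Call:
{"name": "servo_tool", "arguments": {"deltas": "0.5 13 20 -2 0 0 0;0.5 12 14 0 0 0 0;0.5 0 0 0 0 0 0;0.5 0 0 0 0 0 0"}}

```text
time_s: 6.13
position: [0.5141, 0.2334, 0.0896]
tool_rot: [[-0.973, 0.233, -0.0], [0.233, 0.973, -0.0], [0.0, -0.0, -1.0]]
ft_force: [0.4, 0.1, -1.0]
grip_width: 0.0561
gripper_force: 42.9
```

```bash
python3 - <<'E'
from h import *
st(); p=env.get_image("wrist"); save(p,"w5.png"); C=cloud(p)
rimfit(C,(.5145,.2374),.104,.116,.033)
P=C; m=(np.abs(P[...,2]-.0505)<.003)&(np.abs(np.hypot(P[...,0]-.5135,P[...,1]-.238)-.036)<.006)
Q=P[m][:,:2]; print(len(Q))
from scipy.optimize import least_squares
f=least_squares(lambda a:np.hypot(*(Q-a[:2]).T)-.0353,[.5135,.238],loss="soft_l1",f_scale=.001); print("collar",f.x)
E
```

```text
t 6.1333 pos [0.5141 0.2334 0.0896] q [ 12.4  31.2  83.9  -0.   64.9 -64.1] F [ 0.4  0.1 -1. ] w 0.05605119714196406 42.91262358427048
pts 9397 mean [0.5111 0.2351 0.1099] minEncl [514.4 237.1] 32.6 ell ((513.34326171875, 236.06451416015625), (58.2283935546875, 64.47444915771484), 173.28289794921875)
1471
collar [0.514  0.2388]
```

View pics/w5.png

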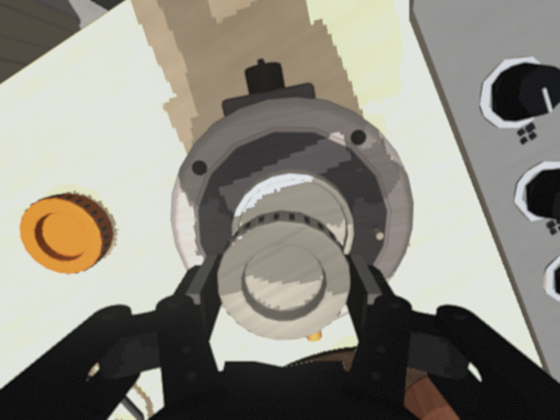

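Spreader is held level; the collar centre lies about 5 mm along tool +y from it. Correct and go down.

Call:
{"name": "servo_tool", "arguments": {"deltas": "0.5 0.4 5 12 0 0 0;0.5 0 0 12 0 0 0;0.5 0 0 8 0 0 0;0.5 0 0 0 0 0 0;0.5 0 0 0 0 0 0"}}

```text
time_s: 6.6
position: [0.5154, 0.2372, 0.0572]
tool_rot: [[-0.972, 0.235, -0.001], [0.235, 0.972, -0.0], [0.001, -0.001, -1.0]]
ft_force: [0.4, -0.2, -0.7]
grip_width: 0.0565
gripper_force: 42.9
```

```bash
python3 - <<'E'
from h import *
s=st(); p=env.get_image("wrist"); save(p,"w6.png"); C=cloud(p); R=np.array(s["tool_rot"])
from scipy.optimize import least_squares
def fit(m,r,c):
    Q=C[m][:,:2]; f=least_squares(lambda a:np.hypot(*(Q-a[:2]).T)-r,c,loss="soft_l1",f_scale=.001).x
    print(len(Q),f,"tool",(R.T@(np.r_[f,0]-np.r_[s["position"][:2],0]))*1000)
rr=np.hypot(C[...,0]-.514,C[...,1]-.2385)
fit((np.abs(C[...,2]-.0505)<.0025)&(np.abs(rr-.036)<.006),.0353,[.514,.238])
# spreader: recess edge (floor points boundary)
z=s["position"][2]+.012; m=(np.abs(C[...,2]-z)<.003)&(rr<.03); Q=C[m]; print("floor",len(Q),Q.mean(0))
h=cv2.convexHull((Q[:,:2]*1000).astype(np.float32)); print(cv2.minEnclosingCircle(h))
E
```

```text
t 6.6 pos [0.5154 0.2372 0.0572] q [ 12.8  33.9  85.3  -0.   60.8 -63.6] F [ 0.4 -0.2 -0.7] w 0.05652326627802218 42.91553020477295
1856 [0.514 0.239] tool [1.7742 1.4009 0.0011]
floor 4636 [0.5139 0.2378 0.0702]
((507.3485107421875, 239.78958129882812), 29.065887451171875)
```

View pics/w6.png

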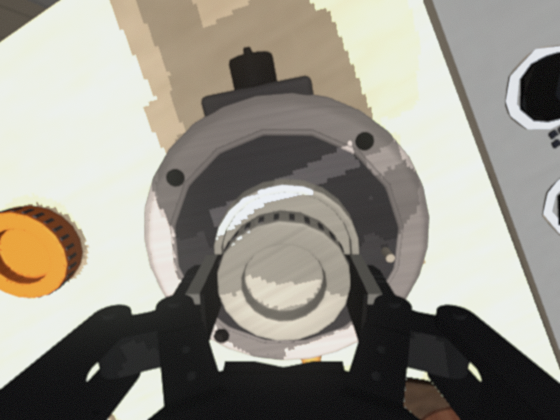

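Call:
{"name": "servo_tool", "arguments": {"deltas": "0.5 0.7 1.2 5 0 0 0;0.5 0 0 4 0 0 0;0.5 0 0 2 0 0 0;0.5 0 0 1 0 0 0;0.5 0 0 1 0 0 0;0.5 0 0 0.7 0 0 0;0.5 0 0 0 0 0 0"}}

```text
time_s: 7.23
position: [0.5148, 0.2391, 0.0455]
tool_rot: [[-0.972, 0.234, 0.001], [0.234, 0.972, -0.0], [-0.001, 0.0, -1.0]]
ft_force: [-5.8, -2.5, 12.3]
grip_width: 0.0564
gripper_force: 49.8
```

Call:
{"name": "servo_tool", "arguments": {"deltas": "0.5 0 0 -0.7 0 0 0;0.9 0 0 -0.5 0 0 0;0.9 0 0 0 0 0 0;0.9 0 0 0 0 0 0;0.9 0 0 -20 0 0 0;1 0 0 -35 0 0 0;1 0 0 -35 0 0 0;1 0 0 0 0 0 0"}}

```text
time_s: 7.9
position: [0.5176, 0.2398, 0.1416]
tool_rot: [[-0.972, 0.234, 0.011], [0.234, 0.972, 0.003], [-0.01, 0.005, -1.0]]
ft_force: [0.9, 0.1, 1.7]
grip_width: 0.0855
gripper_force: 0.0
```

```bash
cat >> h.py <<'E'
from scipy.optimize import least_squares
def cfit(C,m,r,c,s):
    R=np.array(s["tool_rot"]); Q=C[m][:,:2]; f=least_squares(lambda a:np.hypot(*(Q-a[:2]).T)-r,c,loss="soft_l1",f_scale=.001).x
    print(len(Q),"c",f,"tool mm",(R.T@(np.r_[f,0]-np.r_[s["position"][:2],0]))*1000); return f
E
python3 - <<'E'
from h import *
s=st(); p=env.get_image("wrist"); save(p,"w7.png"); C=cloud(p)
rr=np.hypot(C[...,0]-.514,C[...,1]-.2388)
cfit(C,(np.abs(C[...,2]-.0505)<.0025)&(np.abs(rr-.036)<.006),.0353,[.514,.238],s)
Q=rimfit(C,(.514,.2388),.06,.069,.034); 
A=np.c_[Q[:,:2]-Q[:,:2].mean(0),np.ones(len(Q))]; print("plane",np.linalg.lstsq(A,Q[:,2],rcond=None)[0])
go([.515,-.21,.2])
E
```

```text
t 7.9 pos [0.5176 0.2398 0.1416] q [ 13.   28.1  79.7   0.   71.6 -63.5] F [0.9 0.1 1.7] w 0.08548513785664276 0.0
1375 c [0.514  0.2391] tool mm [ 3.3098 -1.5588 -0.0411]
pts 3170 mean [0.5127 0.2397 0.0649] minEncl [514.4 239.5] 29.7 ell ((514.1027221679688, 239.3274688720703), (58.45308303833008, 58.848358154296875), 74.88484191894531)
plane [0.0009 0.0002 0.0649]
shift mm [-104.4 -437.1  -62.2] rows 10.88043024360844
```

```bash
python3 - <<'E'
import cv2
a=cv2.imread("pics/w7.png")[100:320,150:430]; cv2.imwrite("pics/w7c.png",cv2.resize(a,None,fx=2,fy=2))
E
```

```text
(no output)
```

View pics/w7c.png

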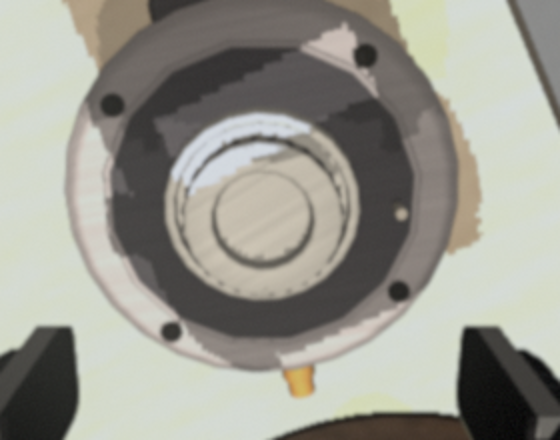

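Spreader is seated centred and level (collar 0.514, 0.2391, spreader 0.5141, 0.2393, top plane flat). Next is the rack.

Call:
{"name": "servo_tool", "arguments": {"deltas": "1 -9 -37 -10 0 0 0;1 -9 -37 -10 0 0 0;1 -9 -37 -10 0 0 0;1 -9 -37 -10 0 0 0;1 -9 -37 -10 0 0 0;1 -9 -37 -8 0 0 0;1 -9 -37 0 0 0 0;1 -9 -37 0 0 0 0"}}

```text
time_s: 8.62
position: [0.515, -0.0673, 0.1927]
tool_rot: [[-0.972, 0.235, -0.0], [0.235, 0.972, 0.0], [0.001, 0.0, -1.0]]
ft_force: [1.0, -0.3, 0.2]
grip_width: 0.0856
gripper_force: 0.0
```

Call:
{"name": "servo_tool", "arguments": {"deltas": "1 -8 -36 0 0 0 0.12;1 -3.5 -34 0 0 0 0.12;1 0 -30 0 0 0 0.12;1 0 -20 0 0 0 0.12;1 0 0 0 0 0 0.12;1 0 0 0 0 0 0.12;1 0 0 0 0 0 0.12;1 0 0 0 0 0 0.12"}}

```text
time_s: 9.28
position: [0.4808, -0.1788, 0.1921]
tool_rot: [[-0.359, 0.933, -0.002], [0.933, 0.359, 0.001], [0.002, -0.001, -1.0]]
ft_force: [0.3, 0.9, -0.3]
grip_width: 0.0853
gripper_force: 0.0
```

Call:
{"name": "servo_tool", "arguments": {"deltas": "1 0 0 0 0 0 0.12;1 0 0 0 0 0 0.12;1 0 0 0 0 0 0.12;1 0 0 0 0 0 0.12;1 0 0 0 0 0 0.12;1 0 0 0 0 0 0"}}

```text
time_s: 9.78
position: [0.4809, -0.1786, 0.1922]
tool_rot: [[0.228, 0.974, -0.002], [0.974, -0.228, 0.001], [0.001, -0.002, -1.0]]
ft_force: [0.4, 0.3, 0.5]
grip_width: 0.0854
gripper_force: 0.0
```

```bash
python3 - <<'E'
from h import *
s=st(); R=np.array(s["tool_rot"]); print(R); p=env.get_image("wrist"); save(p,"w8.png"); C=cloud(p)
for n in ["cap","rack"]:
    for b in env.spot_in(n,p)[:3]: print(n,b["conf"],np.round(b["bbox"]),back(p,b["bbox"][:2],z=.06))
g=p["img"].max(-1)
m=(C[...,2]>.055)&(C[...,2]<.08)&(np.hypot(C[...,0]-.515,C[...,1]+.21)<.08); Q=C[m]; print(len(Q),Q.mean(0),Q.min(0),Q.max(0))
D=Q[:,:2]-Q[:,:2].mean(0); U,S,V=np.linalg.svd(D,full_matrices=False); print("dir",V,S/np.sqrt(len(Q)), "colour",np.median(p["img"][m],0))
d=V[0]*np.sign(V[0][1]); print("yaw of cap plane",np.degrees(np.arctan2(d[1],d[0])), "ext",np.percentile(D@V.T,[1,99],axis=0))
go([.515,-.21,.2])
E
```

```text
t 9.7833 pos [ 0.4809 -0.1786  0.1922] q [-33.6  20.1  83.9  -0.   76.1 -20.4] F [0.4 0.3 0.5] w 0.08541121441399066 0.0
[[ 0.2283  0.9736 -0.0015]
 [ 0.9736 -0.2283  0.001 ]
 [ 0.0006 -0.0017 -1.    ]]
cap 0.89 [330. 222.  12.  71.] [ 0.5177 -0.2099  0.06  ]
rack 0.61 [338. 217.  99. 103.] [ 0.525  -0.2069  0.06  ]
601 [ 0.5167 -0.2113  0.0663] [ 0.5071 -0.2409  0.0551] [ 0.526  -0.1878  0.0735]
dir [[-0.2459 -0.9693]
 [ 0.9693 -0.2459]] [0.0142 0.0024] colour [65. 64. 62.]
yaw of cap plane 75.76637225223448 ext [[-0.0228 -0.0036]
 [ 0.0288  0.0045]]
shift mm [-23.1  40.   -7.4] rows 1.1227868061612727
```

View pics/w8.png

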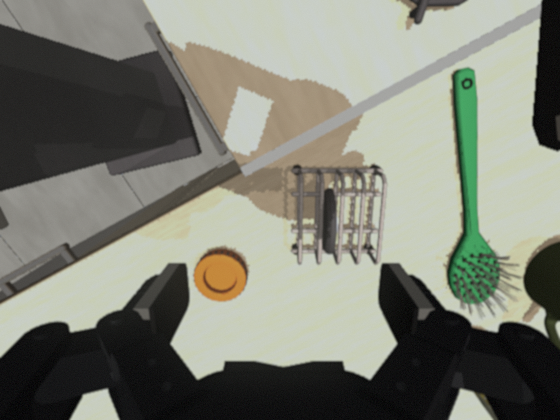

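The dark cap shows at column 330, rows 187–257, standing in the second slot. I'll go above it with the fingers partly closed and measure again.

Call:
{"name": "servo_tool", "arguments": {"deltas": "0.4 -13 21 0 0 0 0;0.4 -13 21 10 0 0 -0.015;0.4 0 0 25 0 0 0;0.4 0 0 25 0 0 0;0.4 0 0 0 0 0 0;0.4 0 0 0 0 0 0"}}

```text
time_s: 10.43
position: [0.5159, -0.2132, 0.1327]
tool_rot: [[0.208, 0.978, -0.002], [0.978, -0.208, 0.001], [0.001, -0.002, -1.0]]
ft_force: [0.2, 0.8, 1.0]
grip_width: 0.0341
gripper_force: 0.0
```

```bash
python3 - <<'E'
from h import *
s=st(); R=np.array(s["tool_rot"]); p=env.get_image("wrist"); save(p,"w9.png"); C=cloud(p); L=(C-np.array(s["position"]))@R*1000
dark=p["img"].max(-1)<110
m=(C[...,2]>.052)&(C[...,2]<.082)&(np.abs(L[...,0])<40)&(np.abs(L[...,1])<15)
Q=L[m]; H=C[m][:,2]*1000; print(len(Q),"max h",np.percentile(H,98))
for a in (52,56,60,64,68,72):
    k=(H>=a)&(H<a+4)
    if k.sum()>5: print(a,k.sum(),"x",np.percentile(Q[k,0],[2,98]),"y",np.percentile(Q[k,1],[2,50,98]))
for a in (-25,-15,-5,5,15,25):
    k=np.abs(Q[:,0]-a)<4
    if k.sum()>5: print("x",a,k.sum(),"y",np.percentile(Q[k,1],[3,50,97]))
vv,uu=np.where(m); print("bbox",uu.min(),uu.max(),vv.min(),vv.max())
E
```

```text
t 10.4333 pos [ 0.5159 -0.2132  0.1327] q [-34.6  27.8  81.8  -0.   70.5 -22.6] F [0.2 0.8 1. ] w 0.03409350815662396 0.0
968 max h 72.61050101469152
52 147 x [-10.4757  26.8571] y [-3.2663  6.4795  8.7849]
56 62 x [-28.0468  25.2084] y [-2.7281  0.6957  5.539 ]
60 123 x [-26.8479  23.2328] y [-2.8933  1.4038  5.4944]
64 194 x [-22.6329  18.6113] y [-2.8144  0.6992  5.4277]
68 368 x [-16.9587  13.2074] y [-2.7291  1.3723  4.7644]
72 74 x [-9.4358  5.5231] y [-0.6435  2.0481  4.7267]
x -25 53 y [-2.9475  0.6869  4.3006]
x -15 94 y [-2.8314  0.6953  4.185 ]
x -5 173 y [-2.7291  2.7211  8.6866]
x 5 180 y [-2.7082  2.0386  7.9406]
x 15 164 y [-2.0425  1.3748  5.4426]
x 25 116 y [-1.7918  2.0925  5.5743]
bbox 272 302 175 256
```

Call:
{"name": "servo_tool", "arguments": {"deltas": "0.4 -1.5 1.3 25 0 0 0.025;0.4 0 0 25 0 0 0;0.4 0 0 20 0 0 0;0.4 0 0 8 0 0 0;0.4 0 0 1.5 0 0 0;0.4 0 0 0 0 0 0"}}

```text
time_s: 10.98
position: [0.5178, -0.2155, 0.055]
tool_rot: [[0.233, 0.972, 0.001], [0.972, -0.233, -0.001], [-0.001, 0.002, -1.0]]
ft_force: [1.2, -0.3, 0.4]
grip_width: 0.0343
gripper_force: 0.0
```

```bash
python3 - <<'E'
from h import *
s=st(); R=np.array(s["tool_rot"]); p=env.get_image("wrist"); save(p,"w10.png"); C=cloud(p); L=(C-np.array(s["position"]))@R*1000
for v in range(200,300,6): print(v,[np.round(L[v,u],0).astype(int).tolist() if np.isfinite(L[v,u]).all() else 0 for u in (236,246,256,270,280,290,300,310,320)])
E
```

```text
t 10.9833 pos [ 0.5178 -0.2155  0.055 ] q [-34.7  33.5  86.7  -0.   59.7 -21.2] F [ 1.2 -0.3  0.4] w 0.03434781793354532 0.0
200 [[22, -28, 44], [19, -23, 55], [19, -16, 54], [21, -7, 46], [31, -1, 10], [19, 5, 53], [32, 9, 5], [19, 18, 54], [22, 23, 43]]
206 [[20, -27, 39], [19, -21, 39], [20, -15, 38], [19, -7, 40], [30, -1, 4], [19, 5, 40], [29, 9, 6], [19, 17, 40], [19, 23, 39]]
212 [[14, -28, 44], [11, -23, 54], [11, -17, 54], [14, -7, 44], [28, -1, 1], [11, 5, 53], [26, 9, 5], [11, 18, 55], [11, 24, 54]]
218 [[11, -28, 42], [7, -23, 54], [7, -17, 54], [25, -5, 1], [26, -1, -4], [7, 5, 53], [24, 9, 4], [7, 18, 53], [7, 25, 54]]
224 [[7, -28, 43], [3, -23, 55], [3, -17, 54], [23, -5, -3], [24, -1, -5], [3, 5, 54], [20, 9, 6], [3, 18, 54], [3, 25, 53]]
230 [[3, -28, 44], [-1, -23, 54], [-1, -17, 54], [21, -5, -5], [22, -1, -8], [13, 4, 15], [17, 9, 5], [-1, 18, 54], [-1, 25, 53]]
236 [[-1, -28, 43], [-5, -23, 53], [-5, -17, 54], [18, -5, -6], [20, -1, -11], [13, 4, 8], [14, 9, 4], [-5, 18, 53], [-6, 25, 55]]
242 [[-5, -29, 44], [-9, -24, 53], [-9, -17, 54], [17, -5, -9], [18, -1, 
[... 573 characters left out ...]
, [3, 18, -6]]
272 [[10, -18, -26], [3, -16, -11], [-32, -18, 55], [4, -5, -14], [6, -1, -17], [-4, 4, 1], [-6, 9, 5], [-32, 19, 55], [1, 18, -8]]
278 [[11, -17, -32], [0, -16, -12], [-36, -18, 54], [1, -5, -14], [3, -1, -18], [-9, 4, 4], [-9, 9, 4], [-36, 19, 55], [-2, 18, -9]]
284 [[11, -17, -36], [-2, -16, -13], [-40, -18, 54], [-1, -5, -15], [0, -1, -18], [-41, 6, 55], [-13, 10, 5], [-41, 19, 54], [-5, 18, -9]]
290 [[10, -16, -39], [-5, -16, -14], [-45, -18, 54], [-5, -5, -14], [-3, -1, -17], [-45, 6, 53], [-16, 10, 5], [-45, 19, 53], [-7, 18, -10]]
296 [[8, -16, -40], [-8, -16, -14], [-42, -17, 41], [-9, -5, -13], [-6, -1, -17], [-42, 5, 41], [-20, 10, 5], [-43, 18, 42], [-10, 18, -10]]
```

Call:
{"name": "servo_tool", "arguments": {"deltas": "0.05 0 -0.8 1 0 0 0;0.05 0 0 0 0 0 0;0.05 0 0 0 0 0 0;0.05 0 0 0 0 0 0;0.05 0 0 0 0 0 0;0.05 0 0 0 0 0 0", "newtons": 50}}

```text
time_s: 11.53
position: [0.517, -0.2153, 0.0537]
tool_rot: [[0.234, 0.972, 0.002], [0.972, -0.234, -0.001], [-0.001, 0.002, -1.0]]
ft_force: [-0.7, -0.1, 6.3]
grip_width: 0.0063
gripper_force: 52.3
```

Call:
{"name": "servo_tool", "arguments": {"deltas": "0.03 0 0 -5 0 0 0;0.03 0 0 -15 0 0 0;0.03 0 0 -25 0 0 0;0.03 0 0 -30 0 0 0;0.03 0 0 -30 0 0 0;0.03 0 0 0 0 0 0", "newtons": 60}}

```text
time_s: 12.03
position: [0.5181, -0.2161, 0.1634]
tool_rot: [[0.234, 0.972, 0.008], [0.972, -0.234, -0.005], [-0.003, 0.009, -1.0]]
ft_force: [0.4, -0.6, -0.9]
grip_width: 0.0063
gripper_force: 60.8
```

```bash
python3 - <<'E'
from h import *
s=st(); R=np.array(s["tool_rot"]); p=env.get_image("wrist"); save(p,"w11.png"); C=cloud(p); L=(C-np.array(s["position"]))@R*1000
m=(np.abs(L[...,0])<45)&(np.abs(L[...,1])<15)&(L[...,2]>-30)&(L[...,2]<30)&(L[...,0]>13)
Q=L[m]; print(m.sum(),Q.min(0),Q.max(0))
for a in range(14,34,3):
    k=np.abs(Q[:,0]-a)<1.5
    if k.sum(): print(a,k.sum(),"y",np.percentile(Q[k,1],[3,97]),"z",np.percentile(Q[k,2],[3,97]))
E
```

```text
t 12.0333 pos [ 0.5181 -0.2161  0.1634] q [-34.7  26.   79.3  -0.   74.2 -21.2] F [ 0.4 -0.6 -0.9] w 0.006275886567439666 60.83631051122211
1002 [ 13.0165  -3.0894 -16.2018] [31.9903  8.4425 22.8269]
14 140 y [-2.82    7.5097] z [-15.705   13.9188]
17 137 y [-2.8308  4.6988] z [-14.2937  -8.5982]
20 156 y [-2.8897  4.7195] z [-12.6219  -5.5677]
23 161 y [-2.9682  4.805 ] z [-9.5677 -1.4669]
26 164 y [-2.6322  4.4272] z [-6.5748  4.2702]
29 181 y [-2.3041  4.5712] z [-1.381  19.0071]
32 63 y [0.1456 4.3604] z [ 6.6939 18.7322]
```

The cap is held, smooth face on tool −y. I'll carry it to the free area, turn back to the earlier yaw, then tip it sideways.

Call:
{"name": "servo_tool", "arguments": {"deltas": "0.03 28 -6.5 0 0 0 0;0.03 28 -6.5 0 0 0 0;0.03 29 -6.5 0 0 0 0;0.03 29 -6.5 0 0 0 0;0.03 29 -6.5 0 0 0 0;0.03 29 -6.5 0 0 0 0;0.03 0 0 0 0 0 -0.12;0.03 0 0 0 0 0 -0.12"}}

```text
time_s: 12.75
position: [0.5178, -0.0368, 0.1565]
tool_rot: [[-0.012, 1.0, -0.003], [1.0, 0.012, 0.001], [0.001, -0.003, -1.0]]
ft_force: [0.3, -0.1, -1.0]
grip_width: 0.0065
gripper_force: 60.8
```

Call:
{"name": "servo_tool", "arguments": {"deltas": "0.03 0 0 0 0 0 -0.12;0.03 0 0 0 0 0 -0.12;0.03 0 0 0 0 0 -0.12;0.03 0 0 0 0 0 -0.12;0.03 0 0 0 0 0 -0.12;0.03 0 0 0 0 0 -0.12;0.03 0 0 0 0 0 -0.12;0.03 0 0 0 0 0 -0.12"}}

```text
time_s: 13.42
position: [0.5179, -0.0384, 0.1564]
tool_rot: [[-0.825, 0.565, -0.003], [0.565, 0.825, 0.001], [0.003, -0.001, -1.0]]
ft_force: [0.0, 0.6, -0.8]
grip_width: 0.0063
gripper_force: 60.8
```

Call:
{"name": "servo_tool", "arguments": {"deltas": "0.03 0 0 0 0 0 -0.12;0.03 0 0 0 0 0 -0.12;0.03 0 0 0 0 0 -0.12;0.03 0 0 0 0.12 0 0;0.03 0 0 0 0.12 0 0;0.03 0 0 0 0.12 0 0;0.03 0 0 0 0.12 0 0;0.03 0 0 0 0.12 0 0"}}

```text
time_s: 14.08
position: [0.5185, -0.0384, 0.1573]
tool_rot: [[-0.97, 0.2, -0.139], [0.244, 0.797, -0.552], [0.0, -0.57, -0.822]]
ft_force: [-1.3, -0.8, -1.2]
grip_width: 0.0061
gripper_force: 60.8
```

```bash
python3 - <<'E'
from h import *
s=st(); print(np.array(s["tool_rot"]))
E
```

```text
t 14.0833 pos [ 0.5185 -0.0384  0.1573] q [ -1.4  29.6  82.6 -34.5  78.8 -67.1] F [-1.3 -0.8 -1.2] w 0.006104585918981866 60.80162617843598
[[-0.9699  0.2002 -0.1388]
 [ 0.2436  0.7972 -0.5524]
 [ 0.0001 -0.5696 -0.822 ]]
```

Call:
{"name": "servo_tool", "arguments": {"deltas": "0.03 0 0 0 0.12 0 0;0.03 0 0 0 0.12 0 0;0.03 0 0 0 0.12 0 0;0.03 0 27 19 0 0 0;0.03 0 27 19 0 0 0;0.03 0 27 19 0 0 0;0.03 0 8 5.5 0 0 0;0.03 0 0 0 0 0 0"}}

```text
time_s: 14.75
position: [0.5174, -0.0389, 0.0464]
tool_rot: [[-0.97, 0.134, -0.204], [0.244, 0.556, -0.794], [0.007, -0.82, -0.572]]
ft_force: [0.2, -0.8, -0.9]
grip_width: 0.0062
gripper_force: 60.8
```

```bash
python3 - <<'E'
from h import *
s=st(); R=np.array(s["tool_rot"]); print(R)
p=env.get_image("wrist"); save(p,"w12.png"); C=cloud(p); L=(C-np.array(s["position"]))@R*1000
m=(np.abs(L[...,0])<40)&(np.abs(L[...,1])<12)&(L[...,2]>-30)&(L[...,2]<60)&(L[...,0]>13)
Q=L[m]; H=C[m][:,2]*1000; print(m.sum(),Q.min(0),Q.max(0),"h",np.percentile(H,[0,1,50]))
E
```

```text
t 14.75 pos [ 0.5174 -0.0389  0.0464] q [  4.8  46.   85.3 -51.9  79.9 -46.5] F [ 0.2 -0.8 -0.9] w 0.006230918840193847 60.77140267356299
[[-0.9697  0.1345 -0.204 ]
 [ 0.2442  0.5561 -0.7944]
 [ 0.0066 -0.8202 -0.5721]]
954 [ 13.0003  -4.9736 -16.168 ] [31.1089  3.0578 23.7981] h [30.4599 36.0877 50.5347]
```

Call:
{"name": "servo_tool", "arguments": {"deltas": "0.03 0 5 3.5 0 0 0;0.03 0 4 2.8 0 0 0;0.03 0 2 1.4 0 0 0;0.03 0 1 0.7 0 0 0;0.03 0 0.8 0.6 0 0 0;0.03 0 0 0 0 0 0"}}

```text
time_s: 15.3
position: [0.5188, -0.0389, 0.0336]
tool_rot: [[-0.97, 0.14, -0.2], [0.244, 0.556, -0.794], [-0.0, -0.819, -0.574]]
ft_force: [-0.1, -0.3, -0.7]
grip_width: 0.0065
gripper_force: 60.8
```

Call:
{"name": "servo_tool", "arguments": {"deltas": "0.03 0 1 0.7 0 0 0;0.03 0 1 0.7 0 0 0;0.03 0 0.8 0.6 0 0 0;0.03 0 0 0 0 0 0"}}

```text
time_s: 15.63
position: [0.5186, -0.0389, 0.0298]
tool_rot: [[-0.97, 0.14, -0.2], [0.244, 0.556, -0.794], [0.0, -0.819, -0.573]]
ft_force: [-0.8, 0.4, -1.6]
grip_width: 0.0056
gripper_force: 60.8
```

Call:
{"name": "servo_tool", "arguments": {"deltas": "0.03 0 1 0.7 0 0 0;0.03 0 1 0.7 0 0 0;0.03 0 0.8 0.6 0 0 0;0.03 0 0 0 0 0 0"}}

```text
time_s: 15.97
position: [0.519, -0.0389, 0.0279]
tool_rot: [[-0.97, 0.141, -0.199], [0.244, 0.554, -0.796], [-0.001, -0.821, -0.571]]
ft_force: [-0.1, 3.3, 9.1]
grip_width: 0.0063
gripper_force: 63.2
```

Call:
{"name": "servo_tool", "arguments": {"deltas": "0.27 0 0 0 0 0 0;0.27 0 0 0 0 0 0;0.27 0 0 0 0 0 0;0.27 0 0 0 0 0 0;0.27 0 0 -8 0 0 0;0.27 0 0 -15 0 0 0;0.27 0 0 -30 0 0 0;0.27 0 0 -35 0 0 0"}}

```text
time_s: 16.63
position: [0.5358, 0.0314, 0.0773]
tool_rot: [[-0.969, 0.139, -0.203], [0.246, 0.556, -0.794], [0.003, -0.82, -0.573]]
ft_force: [0.7, 0.7, 0.8]
grip_width: 0.0229
gripper_force: 0.0
```

```bash
python3 - <<'E'
from h import *
s=st()
for c in ("wrist","top"):
    p=env.get_image(c); save(p,c+"13.png"); C=cloud(p)
    for b in env.spot_in("cap",p)[:3]: print(c,b["conf"],np.round(b["bbox"]),back(p,b["bbox"][:2],z=.01), "d",back(p,b["bbox"][:2]), p["img"][int(b["bbox"][1]),int(b["bbox"][0])])
    m=(np.hypot(C[...,0]-.515,C[...,1]+.045)<.06)&(C[...,2]>.006)&(C[...,2]<.07); 
    if m.sum()>9: Q=C[m]; print(m.sum(),Q.mean(0),np.percentile(Q,[2,98],axis=0))
E
```

```text
t 16.6333 pos [0.5358 0.0314 0.0773] q [ 11.2  46.   77.4 -47.7  88.9 -49.2] F [0.7 0.7 0.8] w 0.022933427232598756 0.0
wrist 0.94 [302. 207.  50.  82.] [ 0.5167 -0.0388  0.01  ] d [ 0.5163 -0.0349  0.0129] [95 92 89]
wrist 0.94 [161.  38.  17.  48.] [ 0.2669 -0.3185  0.01  ] d [ 0.2724 -0.307   0.0136] [221 225 229]
3268 [ 0.5173 -0.0375  0.0125] [[ 0.4897 -0.0692  0.0071]
 [ 0.5454 -0.0143  0.0142]]
top 0.86 [270. 190.  24.  26.] [ 0.5176 -0.047   0.01  ] d [ 0.5176 -0.047   0.0104] [104 100  99]
top 0.71 [158. 190.  15.  26.] [0.5154 0.2354 0.01  ] d [0.5083 0.2233 0.0557] [159 151 141]
top 0.56 [384. 293.  24.  23.] [ 0.2655 -0.3324  0.01  ] d [ 0.2657 -0.3319  0.0118] [214 218 223]
475 [ 0.5147 -0.0454  0.0113] [[ 0.4877 -0.0733  0.0073]
 [ 0.542  -0.0173  0.0157]]
```

The cap lies flat, smooth face up, near (0.517, −0.041). I'll raise the tool upright and take it by the rim.

Call:
{"name": "servo_tool", "arguments": {"deltas": "1 0 -30 -21 0 0 0;1 0 -30 -21 0 0 0;1 0 0 0 -0.12 0 0;1 0 0 0 -0.12 0 0;1 0 0 0 -0.12 0 0;1 0 0 0 -0.12 0 0;1 0 0 0 -0.12 0 0;1 0 0 0 -0.12 0 0"}}

```text
time_s: 17.5
position: [0.5359, 0.0304, 0.1501]
tool_rot: [[-0.969, 0.239, -0.057], [0.245, 0.943, -0.226], [-0.0, -0.233, -0.973]]
ft_force: [0.1, 0.6, -0.9]
grip_width: 0.0854
gripper_force: 0.0
```

Call:
{"name": "servo_tool", "arguments": {"deltas": "1 0 0 0 -0.12 0 0;1 0 0 0 -0.12 0 0;1 16 -33 0 0 0 0;1 16 -33 0 0 0 0;1 0 0 0 0 0 0"}}

```text
time_s: 17.92
position: [0.4852, -0.029, 0.1492]
tool_rot: [[-0.968, 0.249, -0.005], [0.249, 0.968, -0.0], [0.004, -0.001, -1.0]]
ft_force: [1.3, 0.6, -0.0]
grip_width: 0.0852
gripper_force: 0.0
```

```bash
cat >> h.py <<'E'
def capfit(c,z0,z1):
    s=st(); p=env.get_image("wrist"); C=cloud(p); R=np.array(s["tool_rot"]); print(R)
    Q=rimfit(C,c,z0,z1,.042)
    A=np.c_[Q[:,:2]-Q[:,:2].mean(0),np.ones(len(Q))]; print("plane",np.linalg.lstsq(A,Q[:,2],rcond=None)[0])
    return p,s
E
python3 - <<'E'
from h import *
p,s=capfit((.517,-.041),.006,.018); save(p,"w14.png"); go([.517,-.041,.1],np.array([[-.972,.234,0],[.234,.972,0],[0,0,-1]]))
E
```

```text
t 17.9167 pos [ 0.4852 -0.029   0.1492] q [-17.4  20.3  91.7  -0.1  68.2 -92.9] F [ 1.3  0.6 -0. ] w 0.08523742382225179 0.0
[[-0.9684  0.2495 -0.0045]
 [ 0.2495  0.9684 -0.0002]
 [ 0.0043 -0.0013 -1.    ]]
pts 3410 mean [ 0.5159 -0.0448  0.013 ] minEncl [517.9 -45.9] 32.2 ell ((517.7808227539062, -45.54724884033203), (63.0794677734375, 63.355308532714844), 43.506935119628906)
plane [ 0.0141 -0.0058  0.013 ]
shift mm [-32.6  -5.5  49.5] rows 1.4268740065217842
rotvec [-0.0003 -0.0028 -0.0159]
```

Call:
{"name": "servo_tool", "arguments": {"deltas": "1 -18 -4 10 0 0 0;1 -17.7 -4 30 0 0 0;1 0 0 36 0 0 0;1 0 0 30 0 0 0;1 0 0 15 0 0 0;1 0 0 0 0 0 0;1 0 0 0 0 0 0"}}

```text
time_s: 18.55
position: [0.5216, -0.0414, 0.0286]
tool_rot: [[-0.97, 0.244, -0.002], [0.244, 0.97, 0.001], [0.002, 0.0, -1.0]]
ft_force: [0.1, -0.3, 0.9]
grip_width: 0.0859
gripper_force: 0.0
```

```bash
python3 - <<'E'
from h import *
p,s=capfit((.5178,-.0457),.006,.018); save(p,"w15.png"); go([.5178,-.0457,-.006])
E
```

```text
t 18.55 pos [ 0.5216 -0.0414  0.0286] q [-17.5  33.1  94.1   0.   52.9 -93.4] F [ 0.1 -0.3  0.9] w 0.08587094203036548 0.0
[[-0.9697  0.2444 -0.002 ]
 [ 0.2444  0.9697  0.0006]
 [ 0.0021  0.0001 -1.    ]]
pts 9953 mean [ 0.5152 -0.0447  0.013 ] minEncl [517.9 -45.4] 32.0 ell ((517.7402954101562, -45.43952941894531), (63.22764205932617, 63.42490005493164), 150.69631958007812)
plane [ 0.0161 -0.0059  0.013 ]
shift mm [ 3.3 -5.  35.7] rows 0.867462011918536
```

Call:
{"name": "servo_tool", "arguments": {"deltas": "1 1.5 -2.5 12 0 0 0;1 1.5 -2.4 12 0 0 0;1 0 0 8 0 0 0;1 0 0 2.5 0 0 0;0.5 0 0 0 0 0 0;0.5 0 0 0 0 0 0;0.5 0 0 0 0 0 0;0.5 0 0 0 0 0 0", "newtons": 30}}

```text
time_s: 19.27
position: [0.5183, -0.0457, -0.0039]
tool_rot: [[-0.97, 0.244, 0.002], [0.244, 0.97, -0.001], [-0.002, -0.0, -1.0]]
ft_force: [-1.3, 1.3, 6.5]
grip_width: 0.0614
gripper_force: 31.0
```

```bash
python3 - <<'E'
from h import *
p,s=capfit((.5178,-.0457),.006,.018); save(p,"w16.png")
E
```

```text
t 19.2667 pos [ 0.5183 -0.0457 -0.0039] q [-18.1  35.9  96.2   0.   47.8 -94. ] F [-1.3  1.3  6.5] w 0.06138646418841605 30.97522582858801
[[-0.9697  0.2442  0.0019]
 [ 0.2442  0.9697 -0.0005]
 [-0.0019 -0.0001 -1.    ]]
pts 15014 mean [ 0.5143 -0.0447  0.013 ] minEncl [512.3 -44.3] 41.6 ell ((516.99169921875, -46.001678466796875), (60.481468200683594, 80.07279205322266), 166.49053955078125)
plane [ 0.0216 -0.0063  0.013 ]
```

Call:
{"name": "servo_tool", "arguments": {"deltas": "0.95 0 0 0 0 0 0;0.95 0 0 0 0 0 0;0.95 0 0 3 0 0 0;0.5 0 0 0 0 0 0;0.5 0 0 0 0 0 0;0.5 0 0 0 0 0 0;0.5 0 0 0 0 0 0"}}

```text
time_s: 19.9
position: [0.5196, -0.0462, -0.0056]
tool_rot: [[-0.97, 0.244, 0.006], [0.244, 0.97, -0.002], [-0.006, -0.0, -1.0]]
ft_force: [-2.5, 1.1, 28.1]
grip_width: 0.0624
gripper_force: 35.4
```

```bash
python3 - <<'E'
from h import *
p,s=capfit((.5178,-.0457),.006,.018); save(p,"w17.png"); 
E
```

```text
t 19.9 pos [ 0.5196 -0.0462 -0.0056] q [-18.1  36.1  96.2   0.   47.4 -94. ] F [-2.5  1.1 28.1] w 0.062365646733282015 35.354885095730424
[[-0.9696  0.2445  0.0058]
 [ 0.2444  0.9697 -0.0017]
 [-0.006  -0.0003 -1.    ]]
pts 15509 mean [ 0.5148 -0.0449  0.013 ] minEncl [514.3 -44.8] 41.8 ell ((517.9271850585938, -46.11423873901367), (61.394493103027344, 81.6025161743164), 166.40911865234375)
plane [ 0.0228 -0.0062  0.013 ]
```

Call:
{"name": "servo_tool", "arguments": {"deltas": "0.5 0 0 -3 0 0 0;0.5 0 0 -12 0 0 0;0.5 0 0 -30 0 0 0;0.5 0 0 -38 0 0 0;0.5 5 20 -38 0 0 0;0.5 10 37 0 0 0 0;0.5 10 37 0 0 0 0;0.5 10 37 0 0 0 0", "newtons": 45}}

```text
time_s: 20.62
position: [0.5155, 0.0904, 0.1117]
tool_rot: [[-0.969, 0.246, 0.001], [0.246, 0.969, -0.0], [-0.001, 0.0, -1.0]]
ft_force: [1.6, -0.1, -0.7]
grip_width: 0.0607
gripper_force: 49.5
```

Call:
{"name": "servo_tool", "arguments": {"deltas": "0.5 10 37 0 0 0 0;0.5 10 37 0 0 0 0;0.5 10 36 0 0 0 0;0.5 8 25 0 0 0 0;0.5 3 9 0 0 0 0;0.5 0 0 0 0 0 0;0.5 0 0 0 0 0 0"}}

```text
time_s: 21.2
position: [0.511, 0.2383, 0.1109]
tool_rot: [[-0.97, 0.244, -0.001], [0.244, 0.97, -0.001], [0.001, -0.001, -1.0]]
ft_force: [-0.0, 0.1, -1.6]
grip_width: 0.0605
gripper_force: 49.5
```

```bash
cat >> h.py <<'E'
def hover():
    s=st(); p=env.get_image("wrist"); C=cloud(p); R=np.array(s["tool_rot"]); L=(C-np.array(s["position"]))@R*1000
    h=(L[...,2]>-24)&(L[...,2]<-9)&(np.abs(L[...,1])<27)&(np.abs(L[...,0])<40); Q=L[h]
    A=np.c_[Q[:,:2],np.ones(len(Q))]; print("cap n",len(Q),"plane tool",np.linalg.lstsq(A,Q[:,2],rcond=None)[0])
    E=[]
    for y in range(-24,25,2):
        k=np.abs(Q[:,1]-y)<1
        if k.sum()>5: E.append([np.percentile(Q[k,0],98.5),y])
    E=np.array(E); f=least_squares(lambda a:np.hypot(E[:,0]-a[0],E[:,1]-a[1])-31.6,[0,0],loss="soft_l1").x; print("cap centre tool mm",f, "range x",Q[:,0].min(),Q[:,0].max())
    rr=np.hypot(C[...,0]-.514,C[...,1]-.239)
    print("collar"); cfit(C,(np.abs(C[...,2]-.0505)<.0025)&(np.abs(rr-.036)<.006),.0353,[.514,.238],s)
    m=(np.abs(C[...,2]-.0645)<.003)&(rr<.031); print("spreader pts",m.sum())
    return p,s
E
python3 - <<'E'
from h import *
p,s=hover(); save(p,"w18.png")
E
```

```text
t 21.2 pos [0.511  0.2383 0.1109] q [ 13.   29.7  82.6  -0.   67.8 -62.9] F [-0.   0.1 -1.6] w 0.06048716131915439 49.50819756835699
cap n 13777 plane tool [  0.018   -0.0002 -18.3814]
cap centre tool mm [ 1.2076 -0.0117] range x -29.897462150555608 33.566555784630374
collar
1062 c [0.5141 0.2389] tool mm [-2.7821  1.3888 -0.0028]
spreader pts 1220
```

Call:
{"name": "servo_tool", "arguments": {"deltas": "0.5 -2 0.8 10 0 0 0;0.5 -2 0.6 15 0 0 0;0.5 0 0 12 0 0 0;0.5 0 0 5 0 0 0;0.5 0 0 0 0 0 0;0.5 0 0 0 0 0 0"}}

```text
time_s: 21.75
position: [0.5157, 0.2385, 0.0693]
tool_rot: [[-0.969, 0.245, -0.0], [0.245, 0.969, -0.0], [0.0, -0.0, -1.0]]
ft_force: [-0.2, -0.3, -0.7]
grip_width: 0.0609
gripper_force: 49.5
```

```bash
python3 - <<'E'
from h import *
p,s=hover(); save(p,"w19.png")
E
```

```text
t 21.75 pos [0.5157 0.2385 0.0693] q [ 12.9  33.   84.6  -0.   62.4 -62.9] F [-0.2 -0.3 -0.7] w 0.06093867147212578 49.506613947451115
cap n 13749 plane tool [  0.0181  -0.0002 -18.3801]
cap centre tool mm [1.1718 0.0332] range x -29.764123163186316 33.61874975053407
collar
1616 c [0.514 0.239] tool mm [1.7352 0.0461 0.0004]
spreader pts 517
```

Call:
{"name": "servo_tool", "arguments": {"deltas": "0.5 0.5 0.1 5 0 0 0;0.5 0 0 4 0 0 0;0.5 0 0 3 0 0 0;0.5 0 0 1.5 0 0 0;0.5 0 0 1 0 0 0;0.5 0 0 0.5 0 0 0;0.5 0 0 0 0 0 0"}}

```text
time_s: 22.38
position: [0.5149, 0.2395, 0.0547]
tool_rot: [[-0.97, 0.244, 0.0], [0.244, 0.97, -0.0], [-0.0, -0.0, -1.0]]
ft_force: [-2.9, -0.3, 3.4]
grip_width: 0.0604
gripper_force: 49.8
```

Call:
{"name": "servo_tool", "arguments": {"deltas": "0.9 0 0 0 0 0 0;0.9 0 0 0 0 0 0;1 0 0 0 0 0 0;1 0 0 -6 0 0 0;1 0 0 -20 0 0 0;1 0 0 -35 0 0 0;1 0 0 -35 0 0 0;1 0 0 0 0 0 0"}}

```text
time_s: 23.05
position: [0.5176, 0.2402, 0.1573]
tool_rot: [[-0.97, 0.244, 0.012], [0.244, 0.97, 0.003], [-0.011, 0.005, -1.0]]
ft_force: [-0.3, -0.3, 0.5]
grip_width: 0.0857
gripper_force: 0.0
```

```bash
python3 - <<'E'
from h import *
s=st(); p=env.get_image("wrist"); save(p,"w20.png"); C=cloud(p)
Q=rimfit(C,(.514,.239),.068,.083,.036)
A=np.c_[Q[:,:2]-Q[:,:2].mean(0),np.ones(len(Q))]; print("plane",np.linalg.lstsq(A,Q[:,2],rcond=None)[0])
rr=np.hypot(C[...,0]-.514,C[...,1]-.239)
cfit(C,(np.abs(C[...,2]-.0505)<.0025)&(np.abs(rr-.036)<.006),.0353,[.514,.238],s)
a=cv2.imread("pics/w20.png")[60:340,100:460]; cv2.imwrite("pics/w20c.png",cv2.resize(a,None,fx=2,fy=2))
E
```

```text
t 23.05 pos [0.5176 0.2402 0.1573] q [ 13.   27.1  78.4   0.   73.8 -62.9] F [-0.3 -0.3  0.5] w 0.08570360185009127 0.0
pts 5437 mean [0.5118 0.2402 0.073 ] minEncl [513.9 239.6] 32.1 ell ((513.7365112304688, 239.7562713623047), (62.880245208740234, 63.64967727661133), 75.46759033203125)
plane [ 0.0111 -0.0036  0.073 ]
806 c [0.5143 0.2391] tool mm [ 2.9537 -1.8856 -0.0418]
```

View pics/w20c.png

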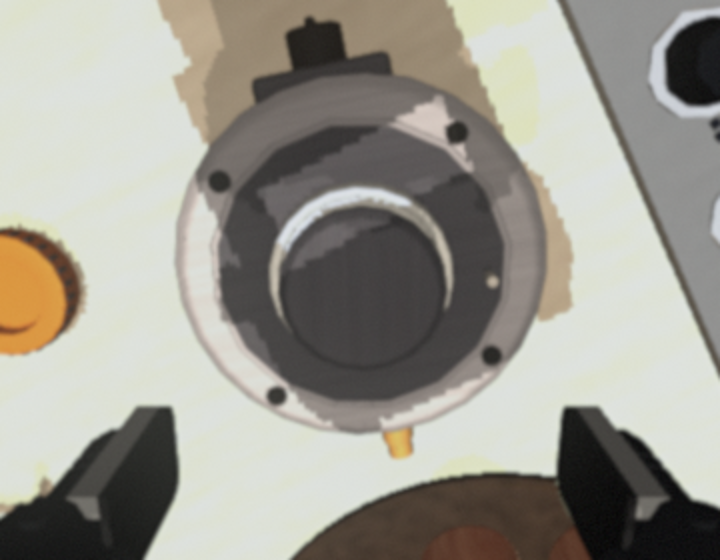

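The dark cap lies level and centred on the burner: crop (362,288), top at 72.5 mm as expected, centre within 1 mm of the collar's. The gripper is clear, so I'm handing it in.

```bash
python3 -c "
from rig import env
print(env.close_job())"
```

```text
the job is handed in; nothing more can be done
None
```

The job is handed in at about 23 s of the 72 s allowed: the spreader sits centred and flat in the collar and the dark cap lies level on it, smooth face up. I left the pan support and dish brush alone, and the hand-in returned no verdict.

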